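# Hang the test strip on the swinging drop hook

### The arm

A 7-joint arm with a two-finger parallel gripper is mounted at the origin on the work surface. World frame = base frame: x ahead of the robot, y to its left, z up, the work surface at z = 0. Lengths are in mm, angles in rad, forces in N, time in s.
With the tool pointing down it reaches from about 400 to 875 mm from the base axis. Payload 6.5 kg.
Tool frame: the origin (TCP) lies midway between the tips of the shut fingers; the grasp point (between the pads) lies 19 mm behind it; z points along the fingers, y is the line along which they close (so a half turn about z gives the same grasp; the last joint's range is limited). The gripper opens to 88 mm and grips with 3 to 60 N. Pads are 18 mm wide; open, the fingers measure 123 mm over their backs; the gripper's body (75 mm by 187 mm) begins 45 mm behind the grasp point.
Start: joints at [1.113, 0.536, -0.004, 1.538, 0.003, 1.067, -0.071], TCP at [248.2, -600.739, 238.716] pointing down, gripper open.
Joint ranges: [-2.7, 2.7], [-0.37, 2.16], [-1.27, 1.26], [0.24, 2.4], [-1.31, 4.45], [0.19, 1.91], [-2.76, 2.76]. Speed limits (rad/s): [2.39, 2.39, 3.14, 3.14, 3.14, 3.14, 3.14].

### API

Orientations are given as a unit quaternion [w, x, y, z].
In Python, from plant import manip gives the robot as it stands.
- The arm moves only by the tool drive_tool, never from a script. Its argument "moves" is a list of rows, each a list of 7 numbers: the shift along the world's x, y, z in mm, then the turn, a rotation vector about the world's x, y, z in rad, then the gripper's target within -1 to 1 (shut at 1, half-way at 0, fully open at -1). In form: [[x, y, z, wx, wy, wz, fingers], ...]. A call has 1 to 10 rows; each row is the pose to reach, as a shift and turn from the pose commanded when the call began; what a row does not reach only later rows make up. A row lasts 1/8 s, in which the tool goes at most 62.5 mm and 10.7 degrees, less where a joint would pass 70% of its speed; a pose out of reach is approached as far as the arm can. A call with a gripper value outside its range is refused whole. The fingers move at their own pace and stop on an object; "grip_force" is the grip in N (left out, the last holds). Time passes only in rows, so rows that repeat a pose let the fingers close. It gives the time, the measured TCP pose, the force, the opening and the grip force at its end, in the units of the state.
- manip.state(): the state, without advancing time (a new reading comes with each control period).
- manip.camera(name): name is "side" or "top" or "wrist"; returns (picture, depth): 400x640x3 uint8, red, green, blue; 400x640 float32, mm along the optical axis (not along the pixel's ray), 0 where there is no reading.
- manip.camera_params(name): a dict with "camera_matrix" (3x3 intrinsics, pixels), "R" (3x3) and "t" (3): a world point X has camera coordinates R X + t. Camera axes: x right, y down, z forward; pixel columns grow to the right and rows downward; lengths in mm; the calibration is good to about 2 mm. A picture is of the moment at which its call begins: read the wrist's pose just before it. camera_params takes no time and is no camera call; for the wrist camera it gives the pose at the moment of the call.
- manip.close_job(): hands the job in; it is judged then, once.
The state is a dict: "time_s": time; "joints": joint angles; "joint_vel": joint speeds; "joint_torque": joint torques, N m; "tcp_pos": TCP position; "ee_rot": TCP orientation; "wrist_force": force on the tool from outside, world axes, zero at the start; "moment": the same for the moment, N m; "opening": finger opening in mm; "finger_force": force on a finger pad.
Only numpy, scipy, OpenCV 4.12 (cv2) and the standard library are available. Lean on these libraries where they do the work, as an engineer would, in place of code of your own. Each camera call takes 0.05 s, during which the arm holds its last target. There are 200 camera calls.

### The job

Draw the steel strip with the large eye out of the rack, lay it flat on the open bench and let go of it. Then steady the swinging hook with a touch and let it hang straight and still by itself. With the strip taken again so that its eye is free, hang it by the eye on the hook and let go (it may sway a little); leave the plain strip and the other things alone.

Things in the scene. Friction and masses are not known exactly. Their poses are not given: they have to be found in the camera images.
- coupon: The strip to hang: flat bare steel strip 165 long (its x) x 44 wide (its y) x 6 mm thick (its z), about 0.12 kg, with a 28 mm round through hole (the eye) near its +x end. Origin at the centre of its underside. It starts lying flat in one of the rack's two bays (either one), underside 40 mm above the bench, its eye end sticking 52 to 62 mm out of the bay's mouth.
- coupon_eye (a point): Centre of the eye, 60.5 mm from the strip's origin towards its +x end (22 mm from that end, so 8 mm of metal lies beyond the hole and 8 mm at each side), half way through the thickness
- coupon_tail (a point): A point on the strip's centre line 50 mm from its origin towards its -x end (no hole there), half way through the thickness
- blank: The plain strip, same steel and outline (165 x 44 x 6 mm) but with no hole, in the rack's other bay, sticking out likewise. Origin at the centre of its underside. To be left there.
- rack: Aluminium rack fixed to the bench, 120 deep (its x) x 190 wide (its y) x 66 mm high, its two open mouths at its -x face, which faces the robot's left (+y) give or take 15 degrees. Two covered bays at its y = -50 and +50 mm, each 60 mm wide with the floor 40 mm and the roof's underside 60 mm above the bench. Origin at the centre of its underside.
- stand: Steel retort stand fixed to the bench. Origin on the bench plumb below the hook's pivot; its base (120 x 200 x 14 mm, centred at x +120, y -40 mm) and upright rod (12 mm thick, 440 mm high, at x +120, y -80 mm) stand behind the hook, seen from the robot, and a cross arm runs from the upright to the pivot at 380 mm height. The open side of the hook faces its -x, which looks towards the robot (its yaw is -0.1 to 0.35 rad).
- swivel (a joint): Swing angle of the hook (rad) about the stand's x axis, 0 = hanging straight down, positive = hook swung to the stand's +y. Almost frictionless: from its start (let go at 0.2 to 0.35 rad) it keeps swinging, period about 0.8 s, until something touches it.
- hook: J-shaped hook of 8 mm round steel bar, 0.15 kg, swinging sideways only (along the stand's y). Origin at the pivot, 380 mm above the bench. Straight shank from 35 to 167 mm below the pivot at the hook's x = +18 mm; then a half-circle bend (centre-line radius 18 mm, with a white plastic sleeve 12 mm thick on its lowest part) up to the tip at x = -20 mm. Clear gap between tip and shank 30 mm.
- hook_seat (a point): Lowest point of the bend, on the bar's centre line, 185 mm below the pivot (195 mm above the bench when straight): where the eye comes to rest
- hook_tip (a point): Near the top of the upturned tip, on the bar's centre line, 150 mm below the pivot (230 mm above the bench when straight; the rounded end reaches 4 mm higher), on the robot's side of the hook
- beaker: Glass beaker, 68 mm across, 85 mm high, bystander. Origin at the centre of its underside
- reagent: Amber bottle, 60 mm across, 100 mm high, bystander. Origin at the centre of its underside
- jar: White jar, 56 mm across, 60 mm high, bystander. Origin at the centre of its underside
- weight: Knobbed steel 500 g weight, 40 mm across, 55 mm high, bystander. Origin at the centre of its underside
- spatula: Spatula with a black handle lying on the bench near the robot's right, bystander
- rod: Glass stirring rod, 8 mm thick, 160 mm long, lying on the bench on the robot's left, bystander. Origin under its middle
There are look-alikes about, which are no part of the job. Leave any turquoise look-alike of the coupon alone.

How it is judged (in metres and radians):
On the way, in this order (a step that is already met when the one before it is completed fails the run):
1. the strip with the eye lies flat on the bench, let go of (height (world z) of coupon below 0.005 m and angle between coupon's own z axis and vertical below 0.1 rad and contact force between coupon and the fingers below 0.05 N and linear speed of coupon below 0.03 m/s), for 0.2 s.
2. the hook is touched and comes to rest against the touch (contact force between hook and anything else above 0.02 N and velocity of joint swivel between -0.2 and 0.2 rad/s), for 0.2 s.
3. the hook, touched by nothing and with nothing on it, hangs straight down and nearly still for half a second (contact force between hook and anything else below 0.01 N and value of joint swivel between -0.06 and 0.06 rad and velocity of joint swivel between -0.4 and 0.4 rad/s and distance between coupon_eye and hook_seat above 0.03 m), for 0.5 s.
At the end, for the whole second after the job is handed in: The strip hangs by its eye on the hook: eye centre within 18 mm of the lowest point of the bend, eye end up within 0.5 rad of upright, slower than 350 mm/s (it may still sway), the hook within 0.08 rad of straight down, and the plain strip within 20 mm of where it was (distance between coupon_eye and hook_seat below 0.018 m and angle between coupon's own x axis and vertical below 0.5 rad and linear speed of coupon below 0.35 m/s and value of joint swivel between -0.08 and 0.08 rad and distance of blank from where it was at the start of the episode below 0.02 m); the robot touches nothing.
It fails at once if the plain strip is moved more than 20 mm (distance of blank from where it was at the start of the episode above 0.02 m).
It fails at once if a bystander is moved more than 30 mm (distance of any of beaker, reagent, jar, weight, spatula, rod from where it was at the start of the episode above 0.03 m).
It also fails if it takes over 72 s, if anything falls off the work surface, if the arm or the gripper's body presses on something with over 40 N, if the wrist force passes 120 N, or if a joint passes its speed limit or range.

## Working session

There is one attempt and no reset: what is moved stays moved. The work goes in short steps, Python scripts to look and compute and a tool call to move; the robot and the scene stay as the last step left them, time stands still between calls to the robot, and variables do not carry over. Pictures are saved under pics/ and viewed, at most 13 in all, crops included, and the job is handed in when it is done.

Besides the shell and the picture viewer there is one more tool, called by a JSON object that holds its "name" and its "arguments". drive_tool: Moves the arm, as the interface text tells. Its arguments: {"type":"object","properties":{"moves":{"type":"array"},"grip_force":{"type":"number"}},"required":["moves"]}

```bash
ls && mkdir -p pics
cat > h.py <<'E'
import numpy as np,cv2
from plant import manip
def snap(name,fn):
    P=manip.camera_params(name); im,d=manip.camera(name)
    cv2.imwrite(f'pics/{fn}.png',im[:,:,::-1]); np.savez(f'pics/{fn}.npz',im=im,d=d,K=P['camera_matrix'],R=P['R'],t=P['t'])
    return load(fn)
def load(fn):
    z=np.load(f'pics/{fn}.npz'); return z['im'],z['d'],np.array(z['K']),np.array(z['R']),np.array(z['t'])
def cloud(v):
    im,d,K,R,t=v; h,w=d.shape; u,vv=np.meshgrid(np.arange(w),np.arange(h))
    c=np.stack([(u-K[0,2])/K[0,0]*d,(vv-K[1,2])/K[1,1]*d,d],-1)
    X=(c-t)@R; X[d==0]=np.nan; return X
def ray(v,px,z):
    im,d,K,R,t=v; r=R.T@np.linalg.inv(K)@np.array([px[0],px[1],1.]); o=-R.T@t
    return o+r*(z-o[2])/r[2]
E
python3 - <<'E'
from h import *
a=snap('top','top0');b=snap('side','side0')
for v in(a,b): print(v[2].round(0).tolist(),(-v[3].T@v[4]).round(0),v[3].round(2).tolist())
s=manip.state();print(s['time_s'],s['tcp_pos'],s['ee_rot'])
E
```

```text
pics
[[372.0, 0.0, 318.0], [0.0, 372.0, 198.0], [0.0, 0.0, 1.0]] [ 395.  -47. 1342.] [[-0.01, -1.0, -0.02], [-0.99, 0.01, -0.14], [0.14, 0.02, -0.99]]
[[380.0, 0.0, 319.0], [0.0, 380.0, 206.0], [0.0, 0.0, 1.0]] [-14. 758. 872.] [[-0.82, -0.57, 0.02], [-0.33, 0.44, -0.83], [0.47, -0.69, -0.55]]
0.1 [ 247.99163767 -600.2511354   237.95527854] [-7.34434676e-04  9.80865442e-01  1.94685399e-01 -1.99466686e-04]
```

View pics/top0.png

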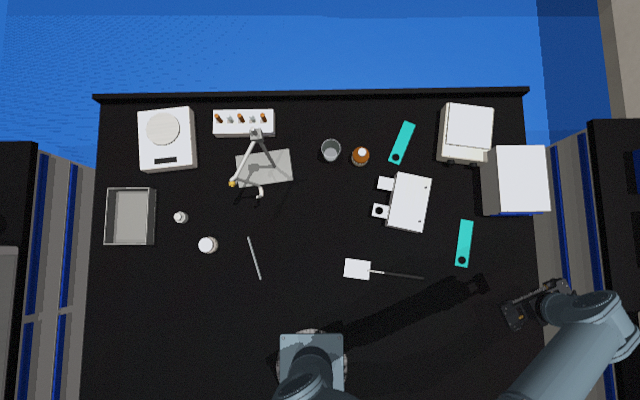

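View pics/side0.png

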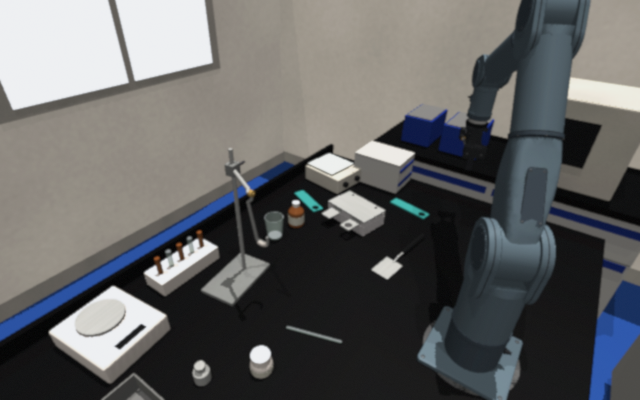

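Top view: the eye strip is in the nearer bay, with its eye at about (379,211). The blank is at (385,184), and the rack is around (408,202). The hook is at about (262,192) with the stand behind it. The two turquoise strips are decoys. Next I'll measure these.

Run:
```python
from h import *
a=load('top0');im=a[0];X=cloud(a)
g=im.mean(2);
# bright things near rack
m=np.zeros(g.shape,np.uint8); m[160:240,365:440]=(g[160:240,365:440]>110)
Z=X[...,2]
print('Z rack',np.nanmedian(Z[190:215,400:420]))
top=(m>0)&(Z>55); 
def rect(mask,z,name):
    c=max(cv2.findContours(mask.astype(np.uint8),cv2.RETR_EXTERNAL,cv2.CHAIN_APPROX_NONE)[0],key=cv2.contourArea)
    b=cv2.boxPoints(cv2.minAreaRect(c)); P=np.array([ray(a,p,z)[:2] for p in b]); print(name,b.round(1).tolist(),P.round(0).tolist(),'c',P.mean(0).round(1))
    return c
rect(top,66,'rack')
low=(m>0)&(Z>25)&(Z<56); low[:,395:]=0
n,l,s,ce=cv2.connectedComponentsWithStats(low.astype(np.uint8))
for i in range(1,n):
    if s[i,4]>20: rect(l==i,46,f'strip{i}')
# eye: dark within strip
big=cv2.resize(im[195:230,362:402],None,fx=8,fy=8,interpolation=cv2.INTER_CUBIC)
g2=big.mean(2)
c,h=cv2.findContours((g2>110).astype(np.uint8),cv2.RETR_CCOMP,cv2.CHAIN_APPROX_NONE)
for i,cc in enumerate(c):
    if h[0][i][3]>=0 and cv2.contourArea(cc)>200:
        M=cv2.moments(cc);p=((M['m10']/M['m00']+.5)/8-.5+362,(M['m01']/M['m00']+.5)/8-.5+195);print('eye',cv2.contourArea(cc)/64,p,ray(a,p,43))
# stand base & rod
for nm,z in(('top0',0),('side0',0)):
    v=load(nm);Xc=cloud(v)
    k=(Xc[...,0]>300)&(Xc[...,0]<750)&(Xc[...,1]>0)&(Xc[...,1]<330)&(Xc[...,2]>130)
    P=Xc[k]
    for lo,hi in((130,190),(190,240),(240,300),(300,370),(370,400),(400,460)):
        q=P[(P[:,2]>lo)&(P[:,2]<hi)]
        print(nm,lo,len(q), q.min(0).round() if len(q) else '',q.max(0).round() if len(q) else '',np.median(q,0).round() if len(q) else '')
k=(X[...,2]>7)&(X[...,2]<22)&(X[...,1]>0)&(X[...,1]<330)&(X[...,0]>350)&(X[...,0]<750)&(g>60)
rect(k,14,'base')
```

```text
Z rack 64.93143561764809
rack [[386.6000061035156, 225.3000030517578], [397.0, 171.8000030517578], [431.79998779296875, 178.60000610351562], [421.3999938964844, 232.10000610351562]] [[473.0, -261.0], [659.0, -304.0], [633.0, -423.0], [449.0, -378.0]] c [ 553.5 -341.5]
strip1 [[376.3999938964844, 188.10000610351562], [378.5, 176.1999969482422], [395.3999938964844, 179.3000030517578], [393.20001220703125, 191.10000610351562]] [[606.0, -233.0], [648.0, -242.0], [636.0, -301.0], [594.0, -292.0]] c [ 621.2 -267.1]
strip3 [[370.70001220703125, 216.6999969482422], [373.79998779296875, 200.8000030517578], [390.3999938964844, 204.10000610351562], [387.20001220703125, 220.0]] [[505.0, -210.0], [561.0, -223.0], [548.0, -280.0], [493.0, -267.0]] c [ 526.8 -245. ]
eye 42.9609375 (378.6446285688307, 210.1533801600291) [ 528.01467491 -238.97656824   43.        ]
top0 130 20 [691. 126. 132.] [701. 135. 188.] [693. 128. 155.]
top0 190 84 [550. 126. 190.] [698. 160. 240.] [582. 149. 212.]
top0 240 50 [552. 126. 241.] [700. 177. 300.] [592. 159. 274.]
top0 300 64 [571. 114. 300.] [712. 192. 369.] [589. 178. 336.]
top0 370 406 [560.  82. 371.] [711. 204. 400.] [666. 147. 385.]
top0 400 43 [686. 122. 400.] [703. 136. 442.] [695. 129. 433.]
side0 130 63 [692. 125. 130.] [704. 137. 189.] [696. 133. 160.]
side0 190 150 [548. 124. 191.] [702. 177. 239.] [588. 168. 211.]
side0 240 127 [584. 124. 240.] [706. 187. 300.] [694. 136. 270.]
side0 300 168 [568. 115. 300.] [710. 197. 370.] [693. 143. 337.]
side0 370 330 [561.  80. 370.] [713. 204. 399.] [684. 146. 383.]
side0 400 65 [692. 125. 401.] [705. 138. 440.] [697. 133. 422.]
base [[236.8000030517578, 154.10000610351562], [290.6000061035156, 151.1999969482422], [292.29998779296875, 182.60000610351562], [238.39999389648438, 185.39999389648438]] [[745.0, 270.0], [753.0, 71.0], [636.0, 66.0], [628.0, 262.0]] c [690.5 167.1]
```

Run:
```python
from h import *
im=load('top0')[0]
a=cv2.resize(im[115:215,200:440],(800,333),interpolation=cv2.INTER_CUBIC)
im=load('side0')[0]
b=cv2.resize(im[140:300,190:440],(416,266),interpolation=cv2.INTER_CUBIC)
o=np.zeros((600,800,3),np.uint8);o[:333]=a;o[334:,:416]=b
cv2.imwrite('pics/crop1.png',o[:,:,::-1])
```

```text
(no output)
```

View pics/crop1.png

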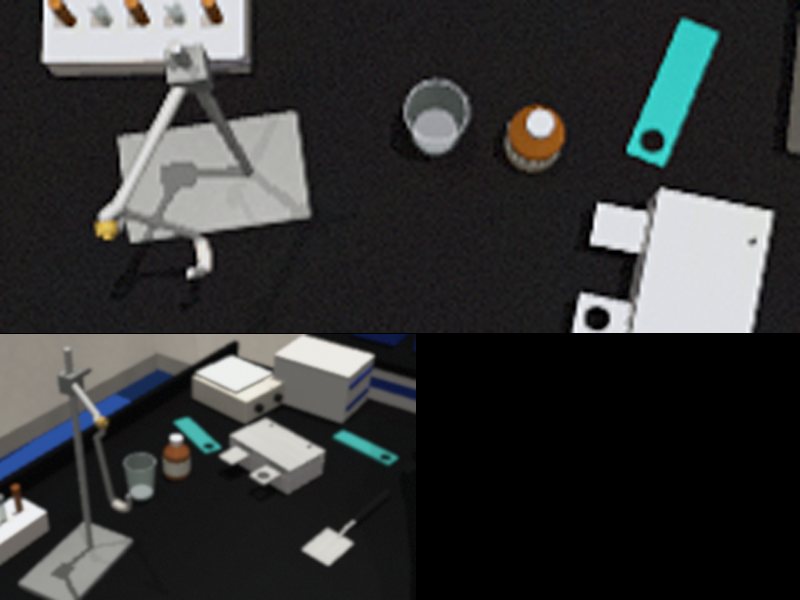

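Stand origin comes out at about (571,203) with yaw about 0.04. The eye is at (528,-239) and the strip points along (0.22,0.975). I'll go above the grasp point.

{"name": "drive_tool", "arguments": {"moves": [[45,60,-20,0,0,0.16,-0.5],[90,120,-40,0,0,0.33,-0.5],[140,180,-60,0,0,0.5,-0.5],[190,240,-80,0,0,0.66,-0.5],[235,300,-100,0,0,0.82,-0.5],[278,353,-120,0,0,0.97,-0.5],[278,353,-130,0,0,0.97,-0.5],[278,353,-130,0,0,0.97,-0.5]], "grip_force": 40}}

```text
time_s: 1.1
tcp_pos: [527.6, -243.6, 107.3]
ee_rot: [-0.001, 0.776, 0.631, 0.0]
wrist_force: [-0.4, -0.0, -0.9]
opening: 65.8
finger_force: 0.0
```

```bash
cat >> h.py <<'E'
def pose():
    from scipy.spatial.transform import Rotation as Ro
    s=manip.state();q=s['ee_rot'];M=Ro.from_quat([q[1],q[2],q[3],q[0]]).as_matrix()
    print('t',round(s['time_s'],2),'tcp',np.round(s['tcp_pos'],1),'x',M[:,0].round(3),'y',M[:,1].round(3),'z',M[:,2].round(3),'q',np.round(s['joints'],2),'F',np.round(s['wrist_force'],1),'op',s['opening'],s['finger_force'])
    return s,M
E
python3 - <<'E'
from h import *
pose(); v=snap('wrist','w1'); im=v[0]
X=cloud(v);g=im.mean(2)
print((-v[3].T@v[4]).round(),v[3].round(2).tolist())
E
```

```text
t 1.1 tcp [ 527.6 -243.6  107.3] x [0.203 0.979 0.002] y [ 0.979 -0.203 -0.001] z [-0.001  0.002 -1.   ] q [ 0.57  0.61 -0.28  1.8   0.23  0.76 -0.04] F [-0.4 -0.  -0.9] op 65.7916369058156 0.0
[ 543. -169.  252.] [[0.98, -0.2, -0.0], [-0.19, -0.94, 0.29], [-0.06, -0.29, -0.96]]
```

View pics/w1.png

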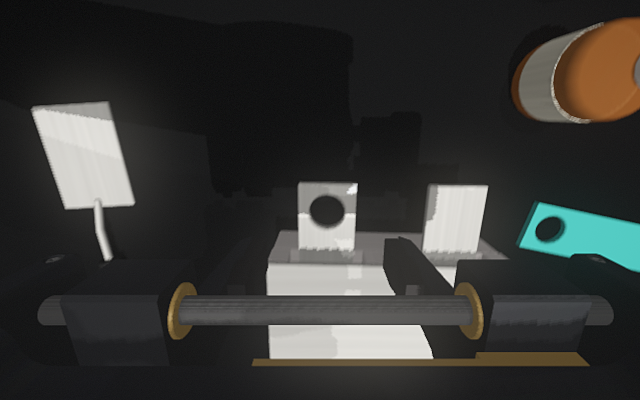

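Wrist view: the eye is at (327,211). The strip's free end runs from (299,183) to (356,182), and the mouth is at about row 250.

Run:
```python
from h import *
v=load('w1');g=v[0].mean(2).astype(np.float32)
m=(g>110).astype(np.uint8);m[:,:285]=0;m[:,370:]=0;m[258:]=0
d=cv2.findContours(((1-m)[185:240,302:352]).copy(),cv2.RETR_EXTERNAL,cv2.CHAIN_APPROX_NONE)[0]
for c in d:
    if cv2.contourArea(c)>300:
        M=cv2.moments(c);p=(M['m10']/M['m00']+302,M['m01']/M['m00']+185);print('eye',p,ray(v,p,43))
for r in(190,200,220,235,245):
    xs=np.where(m[r])[0];print(r,xs.min(),xs.max(),ray(v,(xs.min()-.5,r),46).round(1),ray(v,(xs.max()+.5,r),46).round(1))
print([ray(v,(327,r),46).round(1) for r in (182,251)])
```

```text
eye (326.6607381908587, 210.52725186460125) [ 529.95744244 -239.77108002   43.        ]
190 298 357 [ 512.1 -218.4   46. ] [ 556.  -227.6   46. ]
200 298 355 [ 510.3 -226.    46. ] [ 553.2 -235.    46. ]
220 298 355 [ 506.5 -241.8   46. ] [ 550.4 -250.9   46. ]
235 298 362 [ 503.6 -254.    46. ] [ 553.6 -264.4   46. ]
245 292 368 [ 497.  -261.4   46. ] [ 556.8 -273.8   46. ]
[array([ 534.9, -216.9,   46. ]), array([ 523.5, -272.3,   46. ])]
```

{"name": "drive_tool", "arguments": {"moves": [[1,0,-30,0,0,-0.03,-0.5],[1,0,-50,0,0,-0.03,-0.5],[1,0,-50,0,0,-0.03,-0.5],[1,0,-50,0,0,-0.03,-0.5]]}}

```text
time_s: 1.65
tcp_pos: [527.4, -248.3, 59.3]
ee_rot: [0.0, 0.786, 0.618, 0.0]
wrist_force: [0.1, 0.4, 0.4]
opening: 66.3
finger_force: 0.0
```

{"name": "drive_tool", "arguments": {"moves": [[1,2,-12,0,0,0,-0.5],[1,2,-19.5,0,0,0,-0.5],[1,2,-19.5,0,0,0,-0.5],[1,2,-19.5,0,0,0,1],[1,2,-19.5,0,0,0,1],[1,2,-19.5,0,0,0,1],[1,2,-19.5,0,0,0,1]]}}

```text
time_s: 2.52
tcp_pos: [528.4, -245.8, 39.4]
ee_rot: [0.0, 0.786, 0.618, 0.0]
wrist_force: [-0.6, -0.0, 1.8]
opening: 43.2
finger_force: 40.0
```

{"name": "drive_tool", "arguments": {"moves": [[2,8,2,0,0,0,1],[7,30,3,0,0,0,1],[14,60,3,0,0,0,1],[21,90,3,0,0,0,1],[30,128,5,0,0,0,1],[30,150,30,0,0,0,1],[25,170,50,0,0,-0.17,1],[20,190,50,0,0,-0.34,1],[15,210,50,0,0,-0.51,1],[10,230,50,0,0,-0.68,1]]}}

```text
time_s: 3.78
tcp_pos: [537.8, -14.2, 89.3]
ee_rot: [-0.0, 0.948, 0.318, -0.0]
wrist_force: [0.0, 0.8, -1.3]
opening: 43.3
finger_force: 40.0
```

{"name": "drive_tool", "arguments": {"moves": [[-2,5,0,0,0,-0.17,1],[-4,10,0,0,0,-0.34,1],[-5,16,0,0,0,-0.5,1],[-5,16,-20,0,0,-0.62,1],[-5,16,-50,0,0,-0.62,1],[-5,16,-75,0,0,-0.62,1],[-5,16,-75,0,0,-0.62,1],[-5,16,-75,0,0,-0.62,1]]}}

```text
time_s: 4.78
tcp_pos: [533.7, 0.6, 15.0]
ee_rot: [-0.0, 1.0, 0.016, 0.0]
wrist_force: [-0.1, -0.2, -1.2]
opening: 43.1
finger_force: 40.0
```

{"name": "drive_tool", "arguments": {"moves": [[0,0,-8,0,0,0,1],[0,0,-13.5,0,0,0,1],[0,0,-13.5,0,0,0,1],[0,0,-13.5,0,0,0,1],[0,0,-13.5,0,0,0,-0.5],[0,0,-13.5,0,0,0,-0.5],[0,0,-13.5,0,0,0,-0.5],[0,0,10,0,0,0,-0.5],[0,0,60,0,0,0,-0.5],[-20,0,120,0,0,0,-0.5]]}}

```text
time_s: 6.02
tcp_pos: [513.8, 0.3, 134.6]
ee_rot: [0.0, 1.0, 0.016, 0.0]
wrist_force: [0.5, -0.2, 1.4]
opening: 65.9
finger_force: 0.0
```

Run:
```python
from h import *
pose();v=snap('top','top1');im=v[0];g=im.mean(2)
b=snap('side','side1')
cv2.imwrite('pics/c2.png',np.hstack([cv2.resize(im[140:300,200:420],(440,320)),cv2.resize(b[0][120:320,190:440],(360,320))])[:,:,::-1])
```

```text
t 6.03 tcp [5.138e+02 3.000e-01 1.346e+02] x [0.999 0.032 0.   ] y [ 0.032 -0.999  0.   ] z [ 0. -0. -1.] q [-0.16  0.46  0.09  1.98 -0.06  0.71 -1.57] F [ 0.5 -0.2  1.4] op 65.92351740056849 0.0
```

View pics/c2.png

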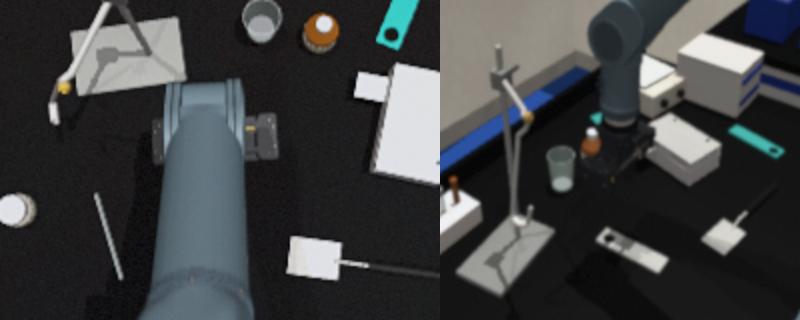

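The strip is lying flat and clear, as the side view shows. The hook is still swinging. I'll bring the gripper up to it, pitched forward and fully open.

{"name": "drive_tool", "arguments": {"moves": [[0,25,30,0,0,0,-1],[0,55,60,0,-0.15,0,-1],[0,85,95,0,-0.3,0,-1],[0,120,130,0,-0.45,0,-1],[0,155,165,0,-0.6,0,-1],[0,190,201,0,-0.75,0,-1],[0,204,201,0,-0.9,0,-1],[0,204,201,0,-0.9,0,-1],[0,204,201,0,-0.9,0,-1]], "grip_force": 3}}

```text
time_s: 7.25
tcp_pos: [505.4, 159.5, 347.0]
ee_rot: [-0.023, 0.94, 0.008, 0.34]
wrist_force: [0.5, -0.7, 1.7]
opening: 88.4
finger_force: 0.0
```

Run:
```python
from h import *
pose();v=snap('wrist','w3');t=snap('top','top3')
X=cloud(t)
pose()
```

```text
t 7.25 tcp [505.4 159.5 347. ] x [ 0.769 -0.001  0.64 ] y [ 0.03  -0.999 -0.038] z [ 0.639  0.049 -0.768] q [ 0.18 -0.06 -0.72  2.22  0.69  0.42 -2.66] F [ 0.5 -0.7  1.7] op 88.38134996177308 0.0
t 7.35 tcp [505.5 158.5 347.9] x [ 0.767 -0.002  0.641] y [ 0.029 -0.999 -0.037] z [ 0.641  0.047 -0.766] q [ 0.19 -0.06 -0.72  2.22  0.68  0.42 -2.66] F [ 1.2 -1.3 -0.4] op 88.37305009500723 0.0
```

View pics/w3.png

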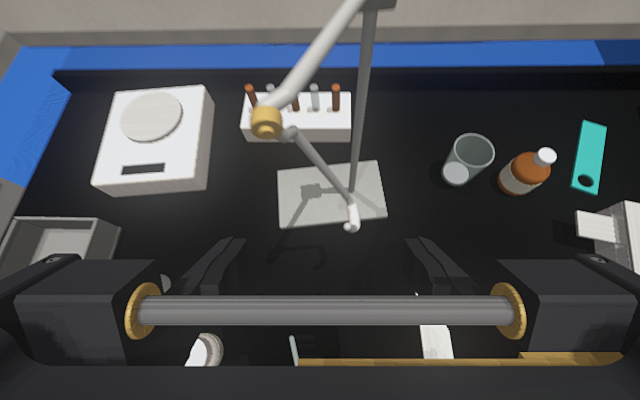

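The wrist joint ended near its limit (q7 = -2.66). The wrist view shows the pivot at (265,122) and the hook tip at (351,225). I'll turn the gripper half a turn about its axis, which gives the same grasp.

{"name": "drive_tool", "arguments": {"moves": [[-10,10,0,-0.115,-0.008,0.138,-1],[-20,20,0,-0.23,-0.016,0.276,-1],[-20,30,0,-0.345,-0.024,0.414,-1],[-20,40,0,-0.46,-0.033,0.55,-1],[-20,40,0,-0.577,-0.042,0.69,-1],[-20,40,0,-0.69,-0.05,0.827,-1],[-20,40,0,-0.81,-0.058,0.965,-1],[-20,40,0,-0.92,-0.066,1.1,-1],[-20,40,0,-1.04,-0.075,1.24,-1],[-20,40,0,-1.154,-0.085,1.38,-1]]}}

```text
time_s: 8.6
tcp_pos: [485.5, 199.0, 345.9]
ee_rot: [0.254, 0.576, 0.743, 0.227]
wrist_force: [0.2, 1.0, 1.1]
opening: 88.1
finger_force: 0.0
```

Run:
```python
from h import *
pose()
```

```text
t 8.6 tcp [485.5 199.  345.9] x [-0.207  0.971 -0.116] y [0.741 0.233 0.629] z [ 0.638  0.044 -0.768] q [ 0.01 -0.05 -0.69  2.22  0.79  0.5  -1.06] F [0.2 1.  1.1] op 88.10119458258605 0.0
```

```bash
cat >> h.py <<'E'
def turn(yaw,pitch,sy=1):
    # tool z = down pitched forward along heading yaw; tool y = sy*left. returns rotvec from present
    from scipy.spatial.transform import Rotation as Ro
    s,M=pose(); f=np.array([np.cos(yaw),np.sin(yaw),0]);l=np.array([-f[1],f[0],0])
    z=f*np.sin(pitch)-np.array([0,0,np.cos(pitch)]);y=sy*l;T=np.stack([np.cross(y,z),y,z],1)
    rv=Ro.from_matrix(T@M.T).as_rotvec();print('rv',rv.round(3),'ang',np.linalg.norm(rv).round(2),'tz',z.round(3));return rv,z,np.array(s['tcp_pos'])
E
python3 - <<'E'
from h import *
rv,z,p=turn(.04,.9)
for k in range(1,9): print((rv*k/8).round(3).tolist())
# refine pivot from w3: yellow blob
v=load('w3');hsv=cv2.cvtColor(v[0],cv2.COLOR_RGB2HSV)
m=((hsv[...,0]>15)&(hsv[...,0]<30)&(hsv[...,1]>120)&(hsv[...,2]>90)).astype(np.uint8);m[:, :240]=0;m[:,300:]=0;m[90:]*=1;m[160:]=0
ys,xs=np.where(m);print('blob',xs.mean(),ys.mean(),len(xs),ray(v,(xs.mean(),ys.mean()),380), np.nanmedian(cloud(v)[ys,xs],0))
t=load('top0');hsv=cv2.cvtColor(t[0],cv2.COLOR_RGB2HSV)
m=((hsv[...,0]>15)&(hsv[...,0]<30)&(hsv[...,1]>120)&(hsv[...,2]>90)).astype(np.uint8);m[:,:220]=0;m[:,245:]=0;m[:170]=0;m[200:]=0
ys,xs=np.where(m);print('blob',xs.mean(),ys.mean(),len(xs),ray(t,(xs.mean(),ys.mean()),380),np.nanmedian(cloud(t)[ys,xs],0))
# hook tip in top3
E
```

```text
t 8.6 tcp [485.5 199.  345.9] x [-0.207  0.971 -0.116] y [0.741 0.233 0.629] z [ 0.638  0.044 -0.768] q [ 0.01 -0.05 -0.69  2.22  0.79  0.5  -1.06] F [0.2 1.  1.1] op 88.10119458258605 0.0
rv [-0.982 -0.225  0.945] ang 1.38 tz [ 0.783  0.031 -0.622]
[-0.123, -0.028, 0.118]
[-0.245, -0.056, 0.236]
[-0.368, -0.084, 0.354]
[-0.491, -0.112, 0.472]
[-0.613, -0.141, 0.591]
[-0.736, -0.169, 0.709]
[-0.859, -0.197, 0.827]
[-0.982, -0.225, 0.945]
blob 265.8791208791209 120.1978021978022 273 [571.00830578 192.84770912 380.        ] [566.46853583 191.19148471 384.17662544]
blob 231.375 183.4375 32 [569.46444009 195.21755171 380.        ] [568.99816273 193.85683812 386.65107908]
```

{"name": "drive_tool", "arguments": {"moves": [[0,0,0,-0.123,-0.028,0.118,-1],[0,0,0,-0.245,-0.056,0.236,-1],[0,0,0,-0.368,-0.084,0.354,-1],[0,0,0,-0.491,-0.112,0.472,-1],[0,0,0,-0.613,-0.141,0.591,-1],[0,0,0,-0.736,-0.169,0.709,-1],[10,-2,-4,-0.859,-0.197,0.827,-1],[32,-4,-9,-0.982,-0.225,0.945,-1],[32,-4,-9,-0.982,-0.225,0.945,-1],[32,-4,-9,-0.982,-0.225,0.945,-1]]}}

```text
time_s: 9.85
tcp_pos: [517.1, 195.6, 337.6]
ee_rot: [0.434, -0.015, 0.901, 0.012]
wrist_force: [-1.1, -0.1, 0.5]
opening: 88.1
finger_force: 0.0
```

Run:
```python
from h import *
turn(.08,.9)
t=snap('top','top4')
# swing tracking: hook white sleeve; several top frames
```

```text
t 9.85 tcp [517.1 195.6 337.6] x [-0.622 -0.016 -0.783] y [-0.037  0.999  0.009] z [ 0.782  0.034 -0.623] q [-0.03  0.03 -0.72  2.32  1.52  0.55 -0.43] F [-1.1 -0.1  0.5] op 88.06220810620518 0.0
rv [-0.008 -0.002  0.043] ang 0.04 tz [ 0.781  0.063 -0.622]
```

{"name": "drive_tool", "arguments": {"moves": [[28,1,-22,0,0,0.04,-1],[57,2,-45,0,0,0.04,-1],[86,3,-68,0,0,0.04,-1],[86,3,-68,0,0,0.04,-1],[86,3,-68,0,0,0.04,1],[86,3,-68,0,0,0.04,1],[86,3,-68,0,0,0.04,1],[86,3,-68,0,0,0.04,1],[86,3,-68,0,0,0.04,1],[86,3,-68,0,0,0.04,1]], "grip_force": 3}}

```text
time_s: 11.15
tcp_pos: [603.6, 198.2, 270.2]
ee_rot: [0.435, -0.034, 0.9, 0.02]
wrist_force: [-0.4, -0.6, -0.5]
opening: 30.4
finger_force: 0.0
```

Run:
```python
from h import *
pose();b=snap('side','side4');t=snap('top','top5')
cv2.imwrite('pics/c4.png',np.hstack([cv2.resize(t[0][130:230,200:330],(416,320)),cv2.resize(b[0][120:320,190:390],(320,320))])[:,:,::-1])
```

```text
t 11.15 tcp [603.6 198.2 270.2] x [-0.62  -0.044 -0.784] y [-0.078  0.997  0.006] z [ 0.781  0.065 -0.621] q [-0.01  0.32 -0.66  2.23  1.95  0.6  -0.66] F [-0.4 -0.6 -0.5] op 30.363637372677225 0.0
```

View pics/c4.png

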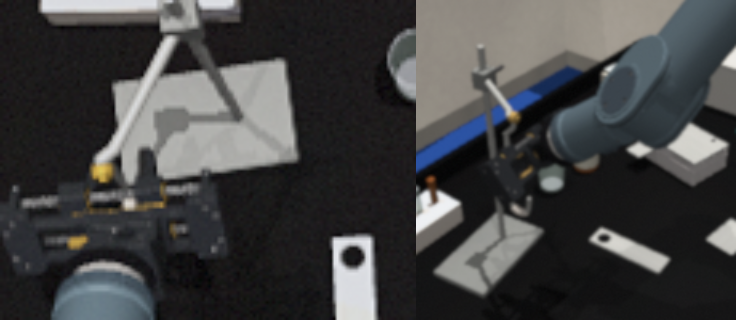

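The top view shows the gripper straddling the shank with the fingers part shut (30 mm). The strip lies clear on the bench at the right. I'll keep closing.

{"name": "drive_tool", "arguments": {"moves": [[0,0,0,0,0,0,1],[0,0,0,0,0,0,1],[0,0,0,0,0,0,1],[0,0,0,0,0,0,1],[0,0,0,0,0,0,1],[0,0,0,0,0,0,1]]}}

```text
time_s: 12.0
tcp_pos: [603.6, 198.3, 270.2]
ee_rot: [0.435, -0.034, 0.9, 0.02]
wrist_force: [-1.0, 0.4, -0.4]
opening: 7.5
finger_force: 3.0
```

Run:
```python
from h import *
s,M=pose();b=snap('side','side5');t=snap('top','top6')
# hook sleeve/bend position: side-view cloud points below 240 near hook
for n,v in(('s',b),('t',t)):
    X=cloud(v);k=(X[...,2]>185)&(X[...,2]<240)&(X[...,0]>535)&(X[...,0]<610)&(X[...,1]>140)&(X[...,1]<250)
    q=X[k]
    if len(q):
        print(n,len(q),q.min(0).round(),q.max(0).round(),np.median(q,0).round(1))
    k=(X[...,2]>372)&(X[...,2]<400)&(X[...,0]>540)&(X[...,0]<585)&(X[...,1]>170)&(X[...,1]<230);q=X[k]
    print('piv',len(q),q.min(0).round(),q.max(0).round(),np.median(q,0).round(1))
```

```text
t 12.0 tcp [603.6 198.3 270.2] x [-0.62  -0.044 -0.784] y [-0.078  0.997  0.006] z [ 0.781  0.065 -0.621] q [-0.01  0.32 -0.66  2.23  1.95  0.6  -0.66] F [-1.   0.4 -0.4] op 7.49609786187368 3.002955252304673
s 80 [546. 194. 193.] [586. 206. 233.] [561.3 199.3 202.6]
piv 56 [561. 186. 373.] [584. 203. 388.] [568.8 196.6 382.5]
piv 55 [560. 183. 377.] [583. 204. 393.] [571.  193.1 384.7]
```

{"name": "drive_tool", "arguments": {"moves": [[0,0,0,0,0,0,1],[0,0,0,0,0,0,1],[0,0,0,0,0,0,-1],[0,0,0,0,0,0,-1],[0,0,0,0,0,0,-1],[0,0,0,0,0,0,-1],[0,0,0,0,0,0,-1],[0,0,0,0,0,0,-1],[0,0,0,0,0,0,-1],[0,0,0,0,0,0,-1]]}}

```text
time_s: 13.35
tcp_pos: [603.6, 198.3, 270.2]
ee_rot: [0.435, -0.034, 0.9, 0.02]
wrist_force: [0.7, -0.4, -0.3]
opening: 85.6
finger_force: 0.0
```

Run:
```python
from h import *
s,M=pose()
for i in range(6):
    v=snap('side',f'sd{i}');X=cloud(v);k=(X[...,2]>185)&(X[...,2]<240)&(X[...,0]>535)&(X[...,0]<610)&(X[...,1]>140)&(X[...,1]<250)
    q=X[k];vv,uu=np.where(k);print(round(manip.state()['time_s'],2),len(q),q.mean(0).round(1),uu.mean().round(2),vv.mean().round(2))
    if i==2: manip.camera('top')
```

```text
t 13.35 tcp [603.6 198.3 270.2] x [-0.62  -0.044 -0.784] y [-0.078  0.997  0.006] z [ 0.781  0.065 -0.621] q [-0.01  0.32 -0.66  2.23  1.95  0.6  -0.66] F [ 0.7 -0.4 -0.3] op 85.63441879643447 0.0
13.4 77 [563.4 195.7 206.3] 256.86 248.91
13.45 79 [563.5 194.4 206.2] 257.18 248.7
13.5 77 [564.  193.7 206.4] 257.21 248.43
13.6 74 [564.3 191.6 206.5] 257.66 247.97
13.65 74 [564.2 191.7 206.5] 257.66 247.97
13.7 75 [564.4 192.5 206.5] 257.4 248.13
```

Hook amplitude is only about 2 to 4 mm now, so it is still enough. I'll measure the strip on the bench from the last pictures.

Run:
```python
from h import *
for n,W in(('top6',(195,275,285,340)),('side5',(250,310,270,345))):
    v=load(n);r0,r1,c0,c1=W;S=8
    big=cv2.resize(v[0][r0:r1,c0:c1].mean(2).astype(np.float32),None,fx=S,fy=S,interpolation=cv2.INTER_CUBIC)
    m=(big>110).astype(np.uint8)
    C,h=cv2.findContours(m,cv2.RETR_CCOMP,cv2.CHAIN_APPROX_NONE)
    o=max(range(len(C)),key=lambda i:cv2.contourArea(C[i]))
    f=lambda p:((p[0]+.5)/S-.5+c0,(p[1]+.5)/S-.5+r0)
    b=cv2.approxPolyDP(cv2.convexHull(C[o]),25,True)[:,0]
    P=np.array([ray(v,f(p),6)[:2] for p in b]);print(n,P.round(0).tolist(),'c',P.mean(0).round(1))
    for i,c in enumerate(C):
        if h[0][i][3]==o and cv2.contourArea(c)>300:
            M=cv2.moments(c);print('eye',ray(v,f((M['m10']/M['m00'],M['m01']/M['m00'])),3).round(1))
# hook at rest: top view
```

```text
top6 [[561.0, -13.0], [397.0, -25.0], [391.0, 18.0], [557.0, 27.0]] c [476.7   1.5]
eye [536.9   3.4   3. ]
side5 [[559.0, 20.0], [548.0, -23.0], [410.0, -29.0], [392.0, 2.0], [398.0, 21.0]] c [461.3  -1.8]
eye [ 5.38e+02 -3.00e-01  3.00e+00]
```

{"name": "drive_tool", "arguments": {"moves": [[-28,-2,22,0,0,0,-1],[-57,-4,45,0,0,0,-1],[-86,-6,68,0,0,0,-1],[-86,-6,68,0,0,0,-1]]}}

```text
time_s: 14.2
tcp_pos: [517.0, 192.8, 340.4]
ee_rot: [0.437, -0.034, 0.899, 0.02]
wrist_force: [0.5, 0.7, 0.3]
opening: 87.9
finger_force: 0.0
```

Run:
```python
from h import *
v=snap('wrist','w7')
turn(.03,-.5);turn(.03,-.5,-1)
```

```text
t 14.25 tcp [517.7 192.4 339.4] x [-0.618 -0.044 -0.785] y [-0.078  0.997  0.006] z [ 0.783  0.065 -0.619] q [-0.01  0.01 -0.7   2.33  1.57  0.48 -0.43] F [ 0.4 -0.1 -0. ] op 88.13925259361996 0.0
rv [-0.081  1.401 -0.036] ang 1.4 tz [-0.479 -0.014 -0.878]
t 14.25 tcp [517.7 192.4 339.4] x [-0.618 -0.044 -0.785] y [-0.078  0.997  0.006] z [ 0.783  0.065 -0.619] q [-0.01  0.01 -0.7   2.33  1.57  0.48 -0.43] F [ 0.4 -0.1 -0. ] op 88.13925259361996 0.0
rv [-0.619 -0.043  3.032] ang 3.1 tz [-0.479 -0.014 -0.878]
```

View pics/w7.png

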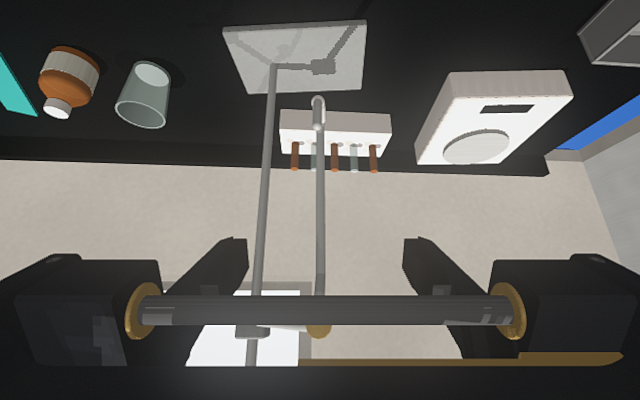

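The hook hangs straight, with its tip at about (318,98). The strip's eye is at about (538,1.5), pointing along 0.05 rad. I'll go to the tail with the tool leaning back slightly.

{"name": "drive_tool", "arguments": {"moves": [[-20,-20,0,-0.01,0.15,-0.004,-0.5],[-40,-50,-20,-0.02,0.3,-0.008,-0.5],[-55,-85,-45,-0.03,0.45,-0.011,-0.5],[-70,-120,-70,-0.04,0.6,-0.015,-0.5],[-80,-155,-100,-0.05,0.75,-0.019,-0.5],[-85,-180,-130,-0.06,0.9,-0.022,-0.5],[-85,-196,-165,-0.07,1.05,-0.026,-0.5],[-85,-196,-200,-0.078,1.2,-0.03,-0.5],[-85,-196,-220,-0.078,1.2,-0.03,-0.5],[-85,-196,-220,-0.078,1.2,-0.03,-0.5]], "grip_force": 60}}

```text
time_s: 15.5
tcp_pos: [432.4, -4.3, 113.9]
ee_rot: [-0.154, -0.019, 0.988, -0.004]
wrist_force: [0.5, 0.1, 0.1]
opening: 66.1
finger_force: 0.0
```

Run:
```python
from h import *
turn(.05,-.3)
v=load('w7');print('tip ray z234',ray(v,(318,98),234))
v=snap('wrist','w8');X=cloud(v)
k=(X[...,2]<25)&(v[0].mean(2)>110)&(X[...,0]>380)&(X[...,0]<580)&(abs(X[...,1])<60)
c=max(cv2.findContours(k.astype(np.uint8),cv2.RETR_EXTERNAL,cv2.CHAIN_APPROX_NONE)[0],key=cv2.contourArea)
P=np.array([ray(v,p,6)[:2] for p in c[:,0]]);r=cv2.minAreaRect(P.astype(np.float32));print(r,cv2.boxPoints(r).round(0).tolist())
```

```text
t 15.5 tcp [432.4  -4.3 113.9] x [-0.952 -0.037  0.305] y [-0.039  0.999 -0.001] z [-0.305 -0.013 -0.952] q [ 0.14  0.56 -0.28  1.93  0.15  0.98  1.38] F [0.5 0.1 0.1] op 66.05707939146083 0.0
rv [ 0.002 -0.01   0.011] ang 0.01 tz [-0.295 -0.015 -0.955]
tip ray z234 [511.69849591 188.11709805 234.        ]
((441.93170166015625, -3.71453857421875), (94.9856185913086, 44.36408233642578), 2.2744452953338623) [[394.0, 17.0], [395.0, -28.0], [490.0, -24.0], [489.0, 20.0]]
```

{"name": "drive_tool", "arguments": {"moves": [[0,0,-50,0,0,0.01,-0.5],[0,0,-90,0,0,0.01,-0.5],[0,0,-110,0,0,0.01,-0.5],[0,0,-110,0,0,0.01,-0.5],[0,0,-110,0,0,0.01,1],[0,0,-110,0,0,0.01,1],[0,0,-110,0,0,0.01,1],[0,0,-110,0,0,0.01,1],[0,0,-110,0,0,0.01,1]]}}

```text
time_s: 16.68
tcp_pos: [433.0, -3.6, 8.8]
ee_rot: [-0.15, -0.025, 0.988, -0.004]
wrist_force: [0.3, -0.6, 7.3]
opening: 18.1
finger_force: 3.8
```

Run:
```python
from h import *
pose()
v=load('w7');print('bend ray z195',ray(v,(318,98),192),ray(v,(319,125),234))
g=v[0].mean(2)
for r in(105,115,125,140,170,200,250,280):
    row=g[r,300:340].astype(int);print(r,row.tolist()[8:32])
X=cloud(v)
for r in(100,105,115,130,170,220,270): print(r,X[r,319].round(1),X[r,317].round(1))
```

```text
t 16.68 tcp [433.   -3.6   8.8] x [-0.954 -0.048  0.297] y [-0.05   0.999 -0.001] z [-0.296 -0.016 -0.955] q [ 0.1   0.74 -0.24  1.96  0.21  0.77  1.34] F [ 0.3 -0.6  7.3] op 18.11403609928122 3.7922007590532303
bend ray z195 [560.04136926 190.66438447 192.        ] [541.85554741 190.58766296 234.        ]
105 [57, 55, 48, 112, 159, 140, 106, 115, 117, 118, 118, 114, 106, 127, 192, 210, 155, 86, 49, 57, 58, 58, 59, 58]
115 [152, 152, 153, 155, 141, 111, 117, 119, 122, 123, 122, 118, 108, 137, 207, 229, 201, 163, 139, 153, 153, 153, 152, 152]
125 [154, 155, 154, 147, 142, 162, 178, 184, 189, 189, 181, 171, 153, 140, 153, 149, 138, 156, 155, 154, 154, 154, 154, 154]
140 [230, 229, 229, 230, 233, 239, 250, 240, 181, 119, 129, 131, 128, 126, 119, 108, 205, 252, 243, 237, 232, 232, 232, 232]
170 [185, 182, 182, 201, 222, 224, 225, 211, 155, 124, 131, 132, 128, 127, 124, 117, 139, 178, 187, 186, 183, 173, 163, 144]
200 [183, 183, 183, 183, 182, 183, 185, 172, 128, 127, 131, 131, 128, 126, 123, 116, 124, 162, 183, 180, 180, 179, 178, 178]
250 [179, 179, 180, 180, 180, 180, 183, 166, 109, 112, 118, 122, 122, 122, 124, 117, 111, 150, 183, 178, 178, 178, 178, 178]
280 [178, 177, 177, 180, 181, 181, 175, 137, 93, 102, 105, 106, 106, 104, 103, 101, 95, 147, 185, 180, 179, 177, 178, 178]
100 [550.4 191.  202.4] [552.1 189.4 201.1]
105 [548.5 190.9 209.3] [549.1 189.3 208.8]
115 [547.1 190.9 220.5] [546.6 189.2 221. ]
130 [584.4 193.  208.7] [551.5 189.5 231.9]
170 [584.7 193.2 251.2] [585.3 191.4 251. ]
220 [584.3 193.3 298.3] [584.6 191.6 298.2]
270 [582.9 193.3 339.6] [584.7 191.8 339.4]
```

The fingers closed just above the strip because the TCP stopped at 8.8 mm. I'll reopen, go lower and close again.

{"name": "drive_tool", "arguments": {"moves": [[0,0,8,0,0,0,-0.5],[0,0,8,0,0,0,-0.5],[0,0,8,0,0,0,-0.5],[0,0,8,0,0,0,-0.5],[0,0,8,0,0,0,-0.5],[0,0,0,0,0,0,-0.5],[0,0,-5,0,0,0,-0.5],[0,0,-5,0,0,0,-0.5],[0,0,-5,0,0,0,-0.5]]}}

```text
time_s: 17.8
tcp_pos: [432.4, -3.7, 3.0]
ee_rot: [-0.151, -0.025, 0.988, -0.004]
wrist_force: [0.5, 0.2, 1.2]
opening: 65.9
finger_force: 1.4
```

Run:
```python
from h import *
pose()
v=snap('top','top9');r0,r1,c0,c1=(195,275,285,340)
m=(v[0][r0:r1,c0:c1].mean(2)>110).astype(np.uint8);ys,xs=np.where(m);
X=[ray(v,(x+c0,y+r0),6)[:2] for x,y in zip(xs,ys)]
X=np.array(X);print(X.mean(0).round(1),X.min(0).round(),X.max(0).round())
```

```text
t 17.8 tcp [432.4  -3.7   3. ] x [-0.953 -0.048  0.298] y [-0.051  0.999 -0.001] z [-0.297 -0.016 -0.955] q [ 0.1   0.75 -0.24  1.96  0.22  0.76  1.34] F [0.5 0.2 1.2] op 65.93623047048679 1.3537295303831343
[364.9 -26.2] [308. -99.] [591.  78.]
```

{"name": "drive_tool", "arguments": {"moves": [[0,0,0,0,0,0,1],[0,0,0,0,0,0,1],[0,0,0,0,0,0,1],[0,0,0,0,0,0,1],[0,0,0,0,0,0,1],[0,0,0,0,0,0,1]], "grip_force": 50}}

```text
time_s: 18.6
tcp_pos: [432.7, -3.7, 3.1]
ee_rot: [-0.15, -0.025, 0.988, -0.004]
wrist_force: [-0.2, 0.8, 0.5]
opening: 42.2
finger_force: 50.1
```

Gripped at 42 mm. I'll lift it, pitch it up and bring the eye in front of the hook.

{"name": "drive_tool", "arguments": {"moves": [[0,0,15,0,0,0,1],[-2,0,55,0,0,0,1],[-5,20,100,0.004,-0.08,0,1],[-8,50,140,0.008,-0.16,0,1],[-12,85,175,0.012,-0.24,0,1],[-17,120,205,0.016,-0.32,0,1],[-17,155,216,0.02,-0.4,0,1],[-17,180,216,0.0225,-0.45,0,1],[-17,190,216,0.0225,-0.45,0,1],[-17,190,216,0.0225,-0.45,0,1]]}}

```text
time_s: 19.85
tcp_pos: [415.6, 186.0, 219.3]
ee_rot: [0.074, -0.025, 0.997, 0.001]
wrist_force: [-0.2, -1.6, -0.3]
opening: 42.1
finger_force: 50.0
```

Run:
```python
from h import *
pose()
b=snap('side','side10');t=snap('top','top10');w=snap('wrist','w10')
cv2.imwrite('pics/c10.png',np.hstack([cv2.resize(t[0][130:250,200:320],(320,320)),cv2.resize(b[0][150:310,190:350],(400,400))[:320] ])[:,:,::-1])
for n,v in(('s',b),('t',t)):
    X=cloud(v);k=(X[...,2]>190)&(X[...,2]<330)&(X[...,0]>440)&(X[...,0]<610)&(X[...,1]>150)&(X[...,1]<230)&(v[0].mean(2)>90)
    q=X[k]; s=q[:,0]<558;p=q[s];print(n,len(q),len(p),p.min(0).round() if len(p) else '',p.max(0).round() if len(p) else '')
    if len(p)>10: c=p.mean(0);u,sv,vt=np.linalg.svd(p-c);print(c.round(1),vt[0].round(2),vt[2].round(2))
```

```text
t 19.85 tcp [415.6 186.  219.3] x [-0.988 -0.05  -0.147] y [-0.05   0.999 -0.002] z [ 0.147  0.006 -0.989] q [-0.2   0.19 -0.42  2.14  0.23  0.72  0.85] F [-0.2 -1.6 -0.3] op 42.08952369364275 49.98982071876526
s 258 219 [481. 167. 200.] [557. 215. 275.]
[511.6 190.2 259.4] [-0.88 -0.2   0.44] [-0.46  0.58 -0.67]
t 480 432 [442. 167. 201.] [558. 215. 277.]
[484.1 190.8 252.5] [-0.94 -0.04 -0.33] [ 0.33  0.08 -0.94]
```

View pics/c10.png

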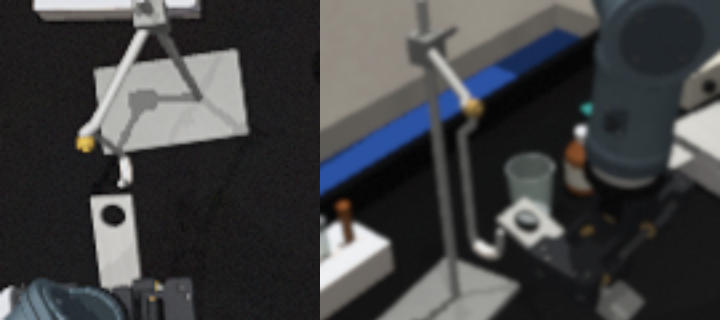

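Top crop: the eye is at (112,215) and the hook tip at (124,185). The strip is held pitched in front of the hook. I'll measure both more accurately.

```bash
cat >> h.py <<'E'
def blob(v,W,fn,S=8):
    r0,r1,c0,c1=W;big=cv2.resize(v[0][r0:r1,c0:c1].astype(np.float32).mean(2),None,fx=S,fy=S,interpolation=cv2.INTER_CUBIC)
    C,h=cv2.findContours(fn(big).astype(np.uint8),cv2.RETR_CCOMP,cv2.CHAIN_APPROX_NONE)
    f=lambda p:((p[0]+.5)/S-.5+c0,(p[1]+.5)/S-.5+r0);out=[]
    for c,hh in zip(C,h[0]):
        if cv2.contourArea(c)>400:
            M=cv2.moments(c);x,y,w,hgt=cv2.boundingRect(c);out.append((np.round(f((M['m10']/M['m00'],M['m01']/M['m00'])),1).tolist(),cv2.contourArea(c)/S/S,hh[3]>=0,np.round(f((x,y))+f((x+w,y+hgt)),1).tolist()))
    return out
E
python3 - <<'E'
from h import *
t=load('top10');o=blob(t,(180,245,225,262),lambda b:b>110)
for x in o: print(x)
e=[x for x in o if x[2]]
if e: print('eye z265',ray(t,e[0][0],265).round(1),'z258',ray(t,e[0][0],258).round(1))
o=blob(t,(185,202,240,254),lambda b:b>110)
for x in o: print('tip',x, ray(t,x[0],225).round(1), 'nearend',ray(t,((x[3][0]+x[3][2])/2,x[3][3]),230).round(1))
s=load('side10');o=blob(s,(220,270,245,300),lambda b:b>120)
for x in o: print('side',x)
E
```

```text
([242.9, 219.6], 521.265625, np.False_, [233.4, 202.4, 252.2, 238.7])
([242.0, 210.3], 59.1796875, np.True_, [237.3, 206.2, 246.7, 214.7])
([246.4, 193.9], 43.65625, np.False_, [243.6, 188.1, 249.1, 199.9])
([239.7, 185.8], 8.78125, np.False_, [238.1, 183.7, 241.8, 187.4])
([250.4, 182.3], 120.3984375, np.False_, [237.6, 179.6, 261.6, 186.6])
([231.4, 182.6], 30.9375, np.False_, [228.6, 179.6, 234.4, 186.4])
eye z265 [510.3 191.5 265. ] z258 [511. 193. 258.]
tip ([246.4, 193.9], 43.65625, np.False_, [243.6, 188.1, 249.1, 199.9]) [564.6 187.7 225. ] nearend [545.5 186.5 230. ]
tip ([248.6, 185.3], 10.8046875, np.False_, [244.9, 184.6, 253.6, 186.6]) [591.  181.3 225. ] nearend [586.1 178.3 230. ]
side ([254.2, 263.4], 228.8046875, np.False_, [244.6, 254.7, 267.6, 269.6])
side ([255.4, 249.1], 40.9921875, np.False_, [250.9, 245.4, 260.4, 252.2])
side ([273.5, 238.1], 295.8828125, np.False_, [260.8, 227.9, 286.7, 248.1])
side ([272.1, 239.7], 37.5234375, np.True_, [267.4, 235.9, 277.1, 242.8])
```

{"name": "drive_tool", "arguments": {"moves": [[20,-3,0,0,0,0,1],[40,-3,0,0,0,0,1],[40,-3,0,0,0,0,1],[40,-3,-15,0,0,0,1],[40,-3,-30,0,0,0,1],[40,-3,-45,0,0,0,1],[41,-3,-52,0,0,0,1],[43,-3,-60,0,0,0,1],[43,-3,-60,0,0,0,1]]}}

```text
time_s: 21.12
tcp_pos: [458.6, 183.2, 158.7]
ee_rot: [0.074, -0.025, 0.997, 0.001]
wrist_force: [-0.6, 0.9, -1.9]
opening: 42.2
finger_force: 50.0
```

Run:
```python
from h import *
pose()
b=snap('side','side11');t=snap('top','top11')
cv2.imwrite('pics/c11.png',np.hstack([cv2.resize(t[0][150:230,210:290],(400,400),interpolation=cv2.INTER_CUBIC),cv2.resize(b[0][210:290,220:300],(400,400),interpolation=cv2.INTER_CUBIC)])[:,:,::-1])
```

```text
t 21.12 tcp [458.6 183.2 158.7] x [-0.988 -0.05  -0.148] y [-0.05   0.999 -0.001] z [ 0.147  0.006 -0.989] q [-0.21  0.35 -0.35  2.11  0.34  0.6   0.81] F [-0.6  0.9 -1.9] op 42.230454722316075 49.98987257480621
```

View pics/c11.png

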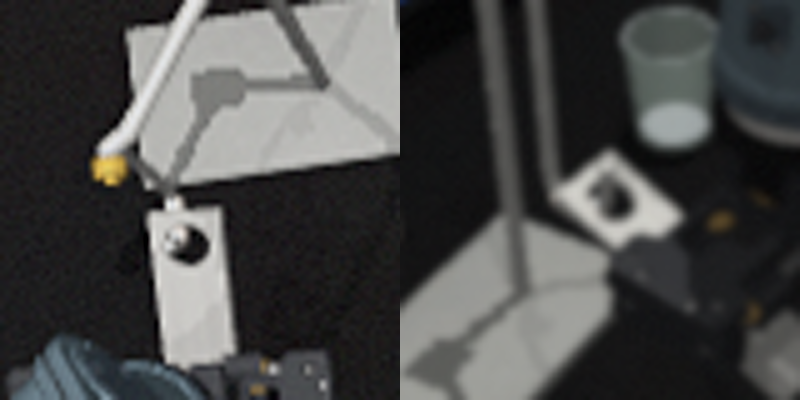

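The tip shows through the eye, at (178,235) inside the hole centred at (187,243). I'll follow the bend down, pitching the strip up as it goes.

{"name": "drive_tool", "arguments": {"moves": [[7,1,-12.5,0.006,-0.125,0,1],[16,2,-25,0.012,-0.25,0,1],[27,2,-36,0.019,-0.375,0,1],[39,3,-45.5,0.025,-0.5,0,1],[52,3,-54,0.031,-0.625,0,1],[66,4,-60.5,0.037,-0.75,0,1],[66,4,-60.5,0.037,-0.75,0,1],[66,4,-60.5,0.037,-0.75,0,1]]}}

```text
time_s: 22.22
tcp_pos: [526.3, 167.8, 89.3]
ee_rot: [0.361, -0.039, 0.93, -0.058]
wrist_force: [17.7, 3.4, 53.0]
opening: 41.8
finger_force: 50.1
```

Run:
```python
from h import *
pose()
b=snap('side','side12');t=snap('top','top12')
cv2.imwrite('pics/c12.png',np.hstack([cv2.resize(t[0][150:230,210:290],(400,400),interpolation=cv2.INTER_CUBIC),cv2.resize(b[0][210:290,220:300],(400,400),interpolation=cv2.INTER_CUBIC)])[:,:,::-1])
```

```text
t 22.23 tcp [526.3 167.8  89.3] x [-0.736 -0.114 -0.667] y [-0.03   0.99  -0.135] z [ 0.676 -0.079 -0.732] q [-0.49  0.59 -0.23  2.37  2.1   0.73 -1.03] F [17.7  3.4 53. ] op 41.81500848300128 50.09960191324353
```

View pics/c12.png

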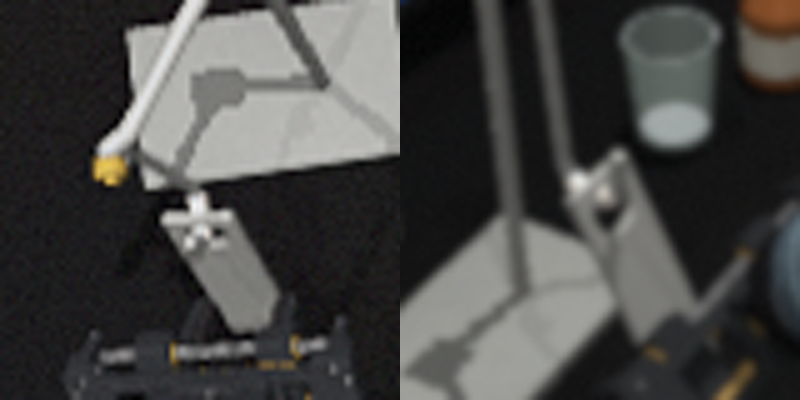

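The strip is on the hook, but the arm ran near its elbow limit and is pulling (53 N). I'll ease that off.

{"name": "drive_tool", "arguments": {"moves": [[-4,4,5,0,0,0,1],[-8,8,10,0,0,0,1],[-10,12,14,0,0,0,1],[-10,12,14,0,0,0,1]]}}

```text
time_s: 22.82
tcp_pos: [508.8, 175.7, 97.3]
ee_rot: [0.35, -0.037, 0.934, -0.058]
wrist_force: [3.7, 1.5, 6.4]
opening: 42.0
finger_force: 49.8
```

Run:
```python
from h import *
turn(.05,.7)
```

```text
t 22.82 tcp [508.8 175.7  97.3] x [-0.753 -0.109 -0.649] y [-0.028  0.991 -0.134] z [ 0.658 -0.082 -0.749] q [-0.52  0.56 -0.25  2.38  2.01  0.71 -0.98] F [3.7 1.5 6.4] op 41.990625926688416 49.844244942069054
rv [0.133 0.02  0.021] ang 0.14 tz [ 0.643  0.032 -0.765]
```

{"name": "drive_tool", "arguments": {"moves": [[0,4,2,0.05,0,0,1],[0,8,4,0.1,0.01,0.02,1],[0,8,4,0.1,0.01,0.02,1]]}}

```text
time_s: 23.2
tcp_pos: [506.4, 180.4, 98.8]
ee_rot: [0.344, -0.028, 0.939, -0.009]
wrist_force: [0.5, 0.9, 1.4]
opening: 41.9
finger_force: 49.8
```

Run:
```python
from h import *
turn(.05,.7)
b=snap('side','side13');X=cloud(b)
for lo,hi in((195,240),(250,300),(310,350)):
    k=(X[...,2]>lo)&(X[...,2]<hi)&(X[...,0]>574)&(X[...,0]<600)&(X[...,1]>140)&(X[...,1]<250);q=X[k];print(lo,len(q),np.median(q,0).round(1) if len(q) else '')
```

```text
t 23.2 tcp [506.4 180.4  98.8] x [-0.762 -0.058 -0.644] y [-0.046  0.998 -0.035] z [ 0.645  0.003 -0.764] q [-0.3   0.55 -0.43  2.4   2.12  0.71 -1.02] F [0.5 0.9 1.4] op 41.897079596645305 49.82309737242758
rv [0.035 0.003 0.004] ang 0.04 tz [ 0.643  0.032 -0.765]
195 41 [586.2 192.7 215.5]
250 45 [586.8 194.3 277.1]
310 40 [586.3 196.9 330.4]
```

The hook is nearly straight and the load is about 1 N. I'll release, then back out along the way in.

{"name": "drive_tool", "arguments": {"moves": [[0,0,0,0,0,0,-0.6],[0,0,0,0,0,0,-0.6],[0,0,0,0,0,0,-0.6],[0,0,0,0,0,0,-0.6],[-12,1,12,-0.005,0.11,0,-0.6],[-24,1,26,-0.01,0.22,0,-0.6],[-36,2,42,-0.015,0.33,0,-0.6],[-48,2,60,-0.02,0.44,0,-0.6],[-70,0,80,-0.02,0.55,0,-0.6],[-80,-20,90,-0.02,0.55,0,-0.6]]}}

```text
time_s: 24.5
tcp_pos: [441.3, 159.8, 174.4]
ee_rot: [0.11, -0.026, 0.993, -0.028]
wrist_force: [-0.2, -0.8, -0.7]
opening: 70.0
finger_force: 0.0
```

Run:
```python
from h import *
pose()
for i in range(4):
    b=snap('side',f'f{i}');X=cloud(b)
    k=(X[...,2]>205)&(X[...,2]<330)&(X[...,0]>578)&(X[...,0]<600)&(X[...,1]>140)&(X[...,1]<250);q=X[k];
    k=(X[...,2]>50)&(X[...,2]<170)&(X[...,0]>460)&(X[...,0]<640)&(X[...,1]>150)&(X[...,1]<240)&(b[0].mean(2)>60);p=X[k]
    print(manip.state()['time_s'],np.polyfit(q[:,2],q[:,1],1)[0].round(3),len(p),p.mean(0).round(1),np.polyfit(p[:,2],p[:,0],1)[0].round(2))
t=snap('top','topf')
cv2.imwrite('pics/c13.png',np.hstack([cv2.resize(t[0][150:250,190:290],(400,400)),cv2.resize(b[0][200:320,200:320],(400,400),interpolation=cv2.INTER_CUBIC)])[:,:,::-1])
```

```text
t 24.5 tcp [441.3 159.8 174.4] x [-0.974 -0.059 -0.217] y [-0.046  0.997 -0.062] z [ 0.22  -0.05  -0.974] q [-0.1   0.29 -0.52  2.18  0.55  0.62  0.6 ] F [-0.2 -0.8 -0.7] op 70.01649145259107 0.0
24.55 0.005 411 [543.1 195.5 111.5] 0.28
24.6 -0.001 420 [537.3 196.3 112.9] 0.34
24.65 -0.003 414 [539.2 197.4 113.5] 0.32
24.7 0.01 376 [547.6 199.2 112.4] 0.22
```

View pics/c13.png

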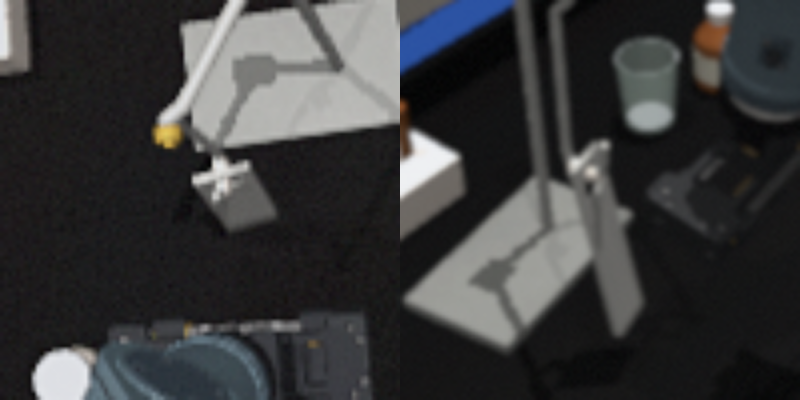

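The strip hangs by its eye and sways, and the gripper is clear. I'll wait for it to settle.

{"name": "drive_tool", "arguments": {"moves": [[-10,-20,30,0,0,0,-0.6],[-10,-40,40,0,0,0,-0.6],[-10,-40,40,0,0,0,-0.6],[-10,-40,40,0,0,0,-0.6],[-10,-40,40,0,0,0,-0.6],[-10,-40,40,0,0,0,-0.6],[-10,-40,40,0,0,0,-0.6],[-10,-40,40,0,0,0,-0.6],[-10,-40,40,0,0,0,-0.6],[-10,-40,40,0,0,0,-0.6]]}}

```text
time_s: 26.0
tcp_pos: [432.5, 118.5, 213.8]
ee_rot: [0.112, -0.025, 0.993, -0.029]
wrist_force: [-0.7, 0.3, -0.4]
opening: 70.4
finger_force: 0.0
```

{"name": "drive_tool", "arguments": {"moves": [[0,0,0,0,0,0,-0.6],[0,0,0,0,0,0,-0.6],[0,0,0,0,0,0,-0.6],[0,0,0,0,0,0,-0.6],[0,0,0,0,0,0,-0.6],[0,0,0,0,0,0,-0.6],[0,0,0,0,0,0,-0.6],[0,0,0,0,0,0,-0.6],[0,0,0,0,0,0,-0.6],[0,0,0,0,0,0,-0.6]]}}

```text
time_s: 27.25
tcp_pos: [432.4, 118.6, 213.8]
ee_rot: [0.112, -0.025, 0.993, -0.029]
wrist_force: [0.7, 0.1, 0.8]
opening: 70.5
finger_force: 0.0
```

{"name": "drive_tool", "arguments": {"moves": [[0,0,0,0,0,0,-0.6],[0,0,0,0,0,0,-0.6],[0,0,0,0,0,0,-0.6],[0,0,0,0,0,0,-0.6],[0,0,0,0,0,0,-0.6],[0,0,0,0,0,0,-0.6],[0,0,0,0,0,0,-0.6],[0,0,0,0,0,0,-0.6],[0,0,0,0,0,0,-0.6],[0,0,0,0,0,0,-0.6]]}}

```text
time_s: 28.5
tcp_pos: [432.4, 118.6, 213.8]
ee_rot: [0.112, -0.025, 0.993, -0.029]
wrist_force: [-0.4, 0.3, 0.6]
opening: 70.5
finger_force: 0.0
```

{"name": "drive_tool", "arguments": {"moves": [[0,0,0,0,0,0,-0.6],[0,0,0,0,0,0,-0.6],[0,0,0,0,0,0,-0.6],[0,0,0,0,0,0,-0.6],[0,0,0,0,0,0,-0.6],[0,0,0,0,0,0,-0.6],[0,0,0,0,0,0,-0.6],[0,0,0,0,0,0,-0.6],[0,0,0,0,0,0,-0.6],[0,0,0,0,0,0,-0.6]]}}

```text
time_s: 29.75
tcp_pos: [432.4, 118.6, 213.8]
ee_rot: [0.112, -0.025, 0.993, -0.029]
wrist_force: [0.3, -0.8, -0.5]
opening: 70.6
finger_force: 0.0
```

Run:
```python
from h import *
for i in range(18):
    b=snap('side',f'g{i}');X=cloud(b)
    k=(X[...,2]>205)&(X[...,2]<330)&(X[...,0]>578)&(X[...,0]<600)&(X[...,1]>140)&(X[...,1]<250);q=X[k];
    k=(X[...,2]>50)&(X[...,2]<170)&(X[...,0]>460)&(X[...,0]<640)&(X[...,1]>150)&(X[...,1]<240)&(b[0].mean(2)>60);p=X[k]
    print(round(manip.state()['time_s'],2),np.polyfit(q[:,2],q[:,1],1)[0].round(3),len(p),p.mean(0).round(1),np.polyfit(p[:,2],p[:,0],1)[0].round(2))
```

```text
29.8 0.017 305 [565.6 194.3 111.9] 0.03
29.85 0.03 322 [562.9 192.1 113. ] 0.06
29.9 0.033 323 [561.9 190.3 112.5] 0.07
29.95 0.025 319 [563.  189.5 113.5] 0.06
30.0 0.027 300 [565.6 190.2 112.7] 0.03
30.05 0.013 281 [568.9 191.7 113.5] -0.01
30.1 0.016 272 [571.8 193.5 113.6] -0.04
30.15 0.013 260 [572.9 196.9 112.9] -0.06
30.2 0.019 270 [572.5 198.1 112.5] -0.05
30.25 -0.001 275 [570.3 199.8 112.6] -0.03
30.3 -0.011 298 [567.1 200.5 112. ] 0.0
30.35 -0.016 312 [564.2 201.1 111.7] 0.03
30.4 -0.005 323 [562.4 201.9 112.1] 0.06
30.45 -0.01 319 [562.4 202.  112.2] 0.06
30.5 -0.018 310 [564.  202.1 112.5] 0.04
30.55 -0.015 298 [566.5 201.8 111.1] 0.01
30.6 -0.007 290 [569.2 201.2 111.9] -0.02
30.65 -0.002 277 [570.9 199.8 111.8] -0.03
```

Sway is small: hook about ±0.03 rad, strip about ±6 mm. I'll hand in.

```bash
python3 -c "
from plant import manip
print(manip.close_job())"
```

```text
the job is handed in; nothing more can be done
None
```

The strip hangs by its eye on the steadied hook with the gripper clear of it, and I handed the job in at about 31 s, with the hook swaying about 0.03 rad and the strip about 6 mm; no verdict came back.

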